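# Release the latched mode key

### The job

One of the four mode keys on the white enclosure is still latched down. Going along the row from the robot's left to its right, tap all four keys lightly with closed fingertips to feel which one it is, without pushing the free keys home or releasing the latched one yet; then press the latched key firmly so that it lets go and, once you back off, all four keys stand fully up. Only touch and press: lift nothing, and leave the spanner, gland, bin and relay where they are.

Things in the scene. Friction and masses are not known exactly. Their poses are not given: they have to be found in the camera images.
- station: White enclosure on its back, fixed: 226 x 326 mm, cover 90 mm up. Origin: centre of underside; key row along its y, +y on robot's left. On its far part a black rotary selector (36 mm across, 23 mm high, at x +60, y +100 mm). One key (which, varies) starts held: it gives only from about 4 N; pushed past 6.5 mm below its up height (about 8 N) its catch lets go and it rises when let go.
- key_1: Grey square key, leftmost (largest y) of four identical ones in a row on the cover (station x -30, y +78 mm), cap 28 x 28 mm, in a dark collar 38 mm wide, 3 mm high. Origin: centre of the cap's top face, 106 mm above the bench when up, 102 held by its catch, 98 at the bottom stop. A free key moves from 2 N, 1 N more per mm, and never latches.
- key_2: Grey square key, second from the left of four identical ones in a row on the cover (station x -30, y +26 mm), cap 28 x 28 mm, in a dark collar 38 mm wide, 3 mm high. Origin: centre of the cap's top face, 106 mm above the bench when up, 102 held by its catch, 98 at the bottom stop. A free key moves from 2 N, 1 N more per mm, and never latches.
- key_3: Grey square key, third from the left of four identical ones in a row on the cover (station x -30, y -26 mm), cap 28 x 28 mm, in a dark collar 38 mm wide, 3 mm high. Origin: centre of the cap's top face, 106 mm above the bench when up, 102 held by its catch, 98 at the bottom stop. A free key moves from 2 N, 1 N more per mm, and never latches.
- key_4: Grey square key, rightmost (smallest y) of four identical ones in a row on the cover (station x -30, y -78 mm), cap 28 x 28 mm, in a dark collar 38 mm wide, 3 mm high. Origin: centre of the cap's top face, 106 mm above the bench when up, 102 held by its catch, 98 at the bottom stop. A free key moves from 2 N, 1 N more per mm, and never latches.
- spanner: Bystander: flat steel spanner, 150 mm long, lying on the cover's far part behind the keys, along the row. Origin at its underside.
- gland: Bystander: brass cable gland, 26 mm across, 30 mm high, standing on the cover near the right end of the key row, nearer to the robot or farther. Origin at the centre of its underside.
- bin: Bystander: small open red bin, 100 x 85 x 50 mm high, on the bench to the right of the enclosure. Origin at the centre of its underside.
- relay: Bystander: grey relay block, 60 x 36 x 70 mm high, standing on the bench to the left of the enclosure. Origin at the centre of its underside.

How it is judged (in metres and radians):
On the way, in this order (a step that is already met when the one before it is completed fails the run):
1. key 1 from the robot's left is tapped (contact force between the fingers and key_1 above 0.5 N).
2. key 2 from the robot's left is tapped (contact force between the fingers and key_2 above 0.5 N).
3. key 3 from the robot's left is tapped (contact force between the fingers and key_3 above 0.5 N).
4. key 4 from the robot's left is tapped (contact force between the fingers and key_4 above 0.5 N).
5. the latched key has been released: all four keys stand up (z of each of key_1, key_2, key_3, key_4 in the frame of station above 0.1048 m), for 0.2 s.
At the end, for the whole second after the job is handed in: All four keys are up (each within 1.2 mm of its top stop) and the four bystanders are within 15 mm of where they stood (all of step 5 and not (distance of any of spanner, gland, bin, relay from where it was at the start of the episode above 0.015 m)); the robot touches nothing.
It fails at once if a free key is pushed down more than 6.5 mm while the latched key is still down ((z of key_1 in the frame of station below 0.0995 m and z of any of key_2, key_3, key_4 in the frame of station below 0.103 m) or (z of key_2 in the frame of station below 0.0995 m and z of any of key_1, key_3, key_4 in the frame of station below 0.103 m) or (z of key_3 in the frame of station below 0.0995 m and z of any of key_1, key_2, key_4 in the frame of station below 0.103 m) or (z of key_4 in the frame of station below 0.0995 m and z of any of key_1, key_2, key_3 in the frame of station below 0.103 m)).
It fails at once if the spanner, gland, bin or relay is moved or lifted by more than 15 mm (distance of any of spanner, gland, bin, relay from where it was at the start of the episode above 0.015 m).
It also fails if it takes over 54 s, if anything falls off the work surface, if the arm or the gripper's body presses on something with over 40 N, if the wrist force passes 120 N, or if a joint passes its speed limit or range.

### The arm

A 6-joint arm with a two-finger parallel gripper is mounted at the origin on the work surface. World frame = base frame: x ahead of the robot, y to its left, z up, the work surface at z = 0. Lengths are in m, angles in degrees, forces in N, time in s.
With the tool pointing down it reaches from about 0.25 to 0.725 m from the base axis. Payload 9.7 kg.
Tool frame: the origin (TCP) lies midway between the tips of the shut fingers; the grasp point (between the pads) lies bot.grasp_offset behind it (bot.grasp_offset is the distance from the TCP to the grasp point, in m); x points along the fingers, y is the direction in which the jaws open and shut, and the axes are right-handed (so a half turn about x gives the same grasp; the last joint's range is limited). The gripper opens to 85 mm and grips with 20 to 120 N. Pads are 22 mm wide; open, the fingers measure 114 mm over their backs; the gripper's body (76 mm by 85 mm) begins 54 mm behind the grasp point. The pads swing forward as they close: fully open they stand 13 mm farther back than shut.
Start: joints at [-68.698, 4.979, 10.078, 95.1, 0, 90], TCP at [0.2, -0.512, 0.231] pointing down, gripper open.
Joint ranges: [-179.16, 179.16], [-48.56, 103.87], [-65.8, 70.77], [-126.05, 130.52], [-82.76, 87.17], [-180, 180]. Speed limits (degrees/s): [127.2, 127.2, 147.25, 180, 180, 180].

### API

Orientations are given as [roll, pitch, yaw] about the fixed x, y, z axes, in that order (R = Rz(yaw) Ry(pitch) Rx(roll)).
In Python, from workcell import status, camera, bot gives the robot as it stands.
- The arm moves only by the shell command python3 -m jog 'ROWS' [OPENING] [FORCE]. ROWS is text: rows parted by semicolons, each of 4 numbers parted by spaces: the shift along the tool's x, y, z in mm, then the turn about the tool's x in degrees. A call has exactly 8 rows; each row is the pose to reach, as a shift and turn from the pose commanded when the call began, along the tool's axes at that moment; what a row does not reach only later rows make up. A row lasts 1/8 s, in which the tool goes at most 62.5 mm and 10.7 degrees, less where a joint would pass 70% of its speed; a pose out of reach is approached as far as the arm can. A call with a gripper value outside its range is refused whole. OPENING is the opening, from 0 (shut) to 1 (fully open), set as the call begins (- or left out, the last holds). The fingers move at their own pace and stop on an object; FORCE is the grip in N (left out, the last holds). Time passes only in rows, so rows that repeat a pose let the fingers close, or fill a call up. It gives the time, the measured TCP pose, the force and the opening at its end, in the units of the state.
- status.get_obs(): the state, without advancing time (a new reading comes with each control period).
- camera(name): name is "side" or "top" or "wrist"; returns a dict with "color" (400x640x3 uint8, red, green, blue), "vfov" (degrees; the focal length in pixels is half the picture's height over the tangent of half this angle, whatever the lens; pixels are square), "cx", "cy" (the principal point, pixels), "D" ([k1, k2, p1, p2, k3] as OpenCV has them; the pictures are not rectified), "rvec" (rotation vector, rad) and "tvec" (3), from world to camera coordinates, as OpenCV has them. Camera axes: x right, y down, z forward; pixel columns grow to the right and rows downward; lengths in m; the calibration is good to about 2 mm. A picture is of the moment at which its call begins. There is no depth.
- bot.job_done(): hands the job in, once; it reports no verdict.
The state is a dict: "time": time; "q": joint angles; "qd": joint speeds; "joint_efforts": joint torques, N m; "ee_pos": TCP position; "tcp_rot": TCP orientation; "wrist_force": force on the tool from outside, world axes, zero at the start; "torque": the same for the moment, N m; "opening": finger opening in m.
Only numpy, scipy, OpenCV 4.12 (cv2) and the standard library are available. Lean on these libraries where they do the work, as an engineer would, in place of code of your own. Each camera call takes 0.05 s, during which the arm holds its last target. There are 200 camera calls.

## Working session

There is one attempt and no reset: what is moved stays moved. The work goes in short steps, Python scripts to look and compute and a shell command to move; the robot and the scene stay as the last step left them, time stands still between calls to the robot, and variables do not carry over. Pictures are saved under pics/ and viewed, about 8 in all and at most 12, crops included, and the job is handed in when it is done.

```bash
mkdir -p pics; ls; python3 - <<'E'
from workcell import status,camera,bot
import cv2
o=status.get_obs();print(o)
for n in("top","side"):
    c=camera(n);cv2.imwrite(f"pics/{n}0.png",c["color"][...,::-1]);print(n,{k:c[k] for k in c if k!="color"})
E
```

```text
pics
{'time': 0.0, 'q': array([-6.86988099e+01,  5.01049700e+00,  1.00329923e+01,  9.50979045e+01,
       -1.34646614e-03,  8.99993838e+01]), 'qd': array([-0.05304479,  0.01064433,  0.03846427,  0.07648613, -0.02325621,
        0.04020869]), 'joint_efforts': array([-8.73264271e-04, -5.20391071e+01,  4.64803970e+01,  1.61164283e-02,
       -1.05378886e-04,  2.28582870e-06]), 'ee_pos': array([ 0.19971025, -0.5122173 ,  0.23057575]), 'tcp_rot': array([-88.97768346,  89.92457874, 112.32412379]), 'wrist_force': array([-0.36315055, -0.57794449, -0.68470168]), 'torque': array([-0.01185266,  0.01457874, -0.01581906]), 'opening': 0.08578755812610217}
top {'vfov': 42.52730765859373, 'cx': 318.2760705594893, 'cy': 190.8058004598153, 'D': array([0.01757222, 0.        , 0.        , 0.        , 0.        ]), 'rvec': array([ 2.19036102, -2.15517522,  0.1185527 ]), 'tvec': array([0.01981772, 0.59584777, 1.07551567])}
side {'vfov': 47.25410240465462, 'cx': 312.70617726893784, 'cy': 201.37464950920238, 'D': array([0.0129862, 0.       , 0.       , 0.       , 0.       ]), 'rvec': array([ 0.34252439, -2.63400891,  1.47726017]), 'tvec': array([0.55674605, 0.14544907, 0.96085141])}
```

View pics/top0.png

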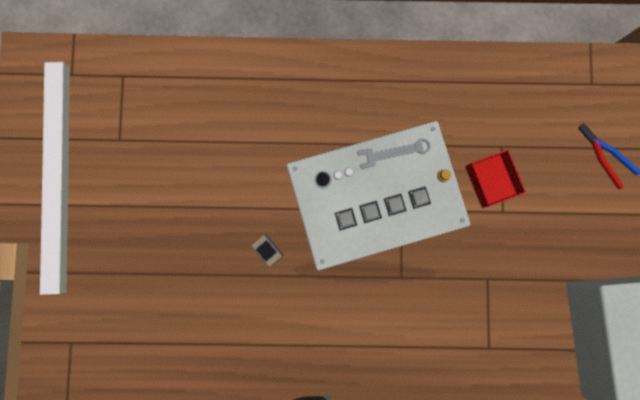

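View pics/side0.png

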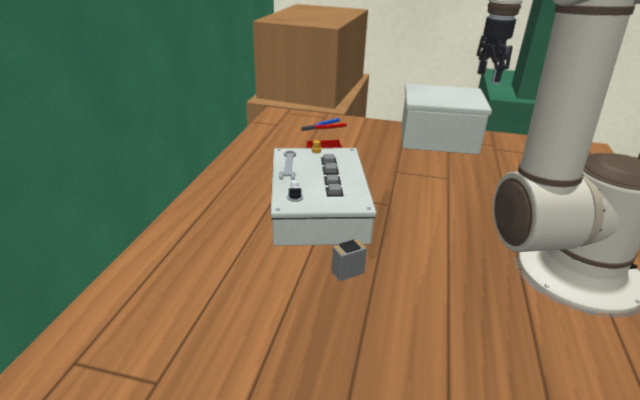

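The top picture shows the keys at about (346,219), (371,211), (396,204) and (420,197), and the cover corners at (289,164), (437,122), (470,224) and (318,269). The gland is at (445,175), just beyond key 4, and the relay at (267,250). I'll fit the station pose to these.

```bash
cat > h.py <<'E'
import numpy as np,cv2
def K(c):
    f=c["color"].shape[0]/2/np.tan(np.radians(c["vfov"]/2));return np.array([[f,0,c["cx"]],[0,f,c["cy"]],[0,0,1]])
def ray(c,p,z):
    u=cv2.undistortPoints(np.array(p,float).reshape(-1,1,2),K(c),c["D"]).reshape(-1,2)
    R=cv2.Rodrigues(c["rvec"])[0];o=-R.T@c["tvec"];d=np.c_[u,np.ones(len(u))]@R
    return o+d*((z-o[2])/d[:,2])[:,None]
E
python3 - <<'E'
from h import *
from workcell import camera
from scipy.optimize import least_squares
c=camera("top")
keys=[(346,219),(371,211),(396,204),(420,197)];cor=[(289,164),(437,122),(470,224),(318,269)]
P=np.r_[ray(c,keys,.105),ray(c,cor,.09)][:,:2]
M=np.array([[-.03,.078],[-.03,.026],[-.03,-.026],[-.03,-.078],[.113,.163],[.113,-.163],[-.113,-.163],[-.113,.163]])
T=lambda v,M:M@np.array([[np.cos(v[2]),-np.sin(v[2])],[np.sin(v[2]),np.cos(v[2])]]).T+v[:2]
s=least_squares(lambda v:(T(v,M)-P).ravel(),[.5,0,0.2]);v=s.x
print("station",v[:2],np.degrees(v[2]),"res mm",(s.fun*1e3).round(1).reshape(-1,2).tolist());print("keys",T(v,M[:4]).round(4).tolist())
print("gland",ray(c,[(445,175)],.12),"relay",ray(c,[(267,250)],.07))
im=cv2.resize(c["color"][100:290,230:540],None,fx=2.5,fy=2.5,interpolation=cv2.INTER_CUBIC);cv2.imwrite("pics/crop.png",im[...,::-1])
# tool axes
from workcell import status
from scipy.spatial.transform import Rotation as R
o=status.get_obs();A=R.from_euler("xyz",o["tcp_rot"],degrees=True).as_matrix();print(A.round(3))
k1=np.r_[T(v,M[:1])[0],.18]; print("to above k1, tool mm",(A.T@(k1-o["ee_pos"])*1e3).round(1))
print("jaw y heading",np.degrees(np.arctan2(A[1,1],A[0,1])))
E
```

```text
station [ 0.58463278 -0.09245535] 17.048596673714325 res mm [[0.9, -0.5], [-0.7, -0.4], [-0.3, -0.1], [0.1, -1.7], [1.5, 5.9], [4.3, -2.3], [-2.6, -3.3], [-3.2, 2.3]]
keys [[0.5331, -0.0267], [0.5483, -0.0764], [0.5636, -0.1261], [0.5788, -0.1758]]
gland [[ 0.62198521 -0.2208114   0.12      ]] relay [[0.46786626 0.13275905 0.07      ]]
[[-0.     0.363 -0.932]
 [ 0.001 -0.932 -0.363]
 [-1.    -0.001  0.   ]]
to above k1, tool mm [  51.1 -331.3 -487. ]
jaw y heading -68.69801395423804
```

View pics/crop.png

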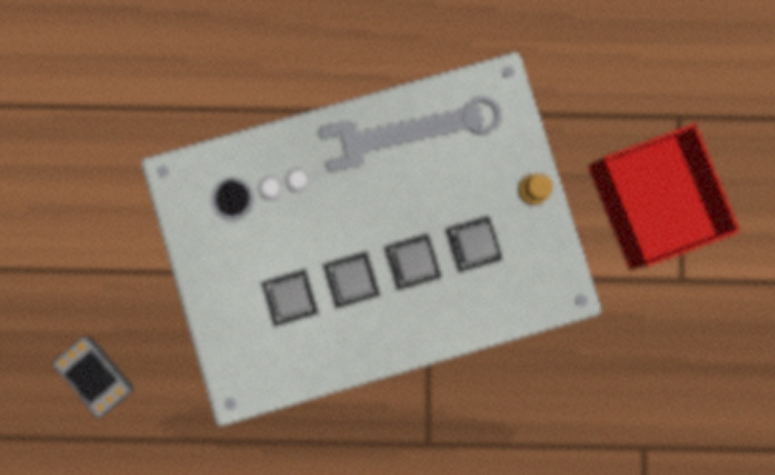

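The crop confirms the key centres, and the key residuals are under 2 mm. I'll move above key 1 with the fingers closing, and turn 4.3° so that tool y runs along the row.

```bash
python3 -m jog '0 -10 -15 0;0 -40 -59 0;0 -75 -110 0;0 -110 -162 0;0 -145 -213 0;0 -180 -265 0;0 -215 -316 0;0 -240 -353 0' 0 20
python3 -m jog '5 -20 -29 1;15 -45 -66 2;25 -70 -103 3;35 -85 -125 4;45 -91 -134 4.3;51 -91 -134 4.3;51 -91 -134 4.3;51 -91 -134 4.3'
python3 - <<'E'
from h import *
from workcell import camera,status
o=status.get_obs();print(o)
c=camera("wrist");cv2.imwrite("pics/w1.png",c["color"][...,::-1])
R=cv2.Rodrigues(c["rvec"])[0]
print(cv2.projectPoints(np.array([[.5331,-.0267,.106],[.5483,-.0764,.106],[.5636,-.1261,.106],[.5788,-.1758,.106]]),c["rvec"],c["tvec"],K(c),c["D"])[0].round(0).tolist())
E
```

```text
time: 1.15
ee_pos: [0.4422, -0.1574, 0.2314]
tcp_rot: [174.2, 90.0, 15.6]
wrist_force: [-0.1, -0.8, 0.6]
opening: 0.0001
time: 2.15
ee_pos: [0.5331, -0.0279, 0.1809]
tcp_rot: [155.3, 90.0, -7.8]
wrist_force: [-1.5, 0.1, 0.1]
opening: -0.0
{'time': 2.15, 'q': array([-2.99235634e+00,  1.94933282e+00,  1.31127272e+00,  8.93186959e+01,
       -3.59912841e-03,  1.60065690e+02]), 'qd': array([ 0.17259412,  0.01068536,  0.27037824, -0.10502789,  0.07803882,
        0.11734986]), 'joint_efforts': array([ 2.26973863e-01, -4.87400365e+01,  4.65781403e+01, -1.30871221e-02,
        4.84836870e-03, -7.80137430e-03]), 'ee_pos': array([ 0.53305511, -0.02788285,  0.1808774 ]), 'tcp_rot': array([155.30802422,  89.95660645,  -7.75002376]), 'wrist_force': array([-1.46129788,  0.05541871,  0.10437898]), 'torque': array([-0.02934517,  0.03118691, -0.00142069]), 'opening': -3.6254412445812064e-05}
[[[319.0, 209.0]], [[389.0, 209.0]], [[458.0, 209.0]], [[526.0, 208.0]]]
```

View pics/w1.png

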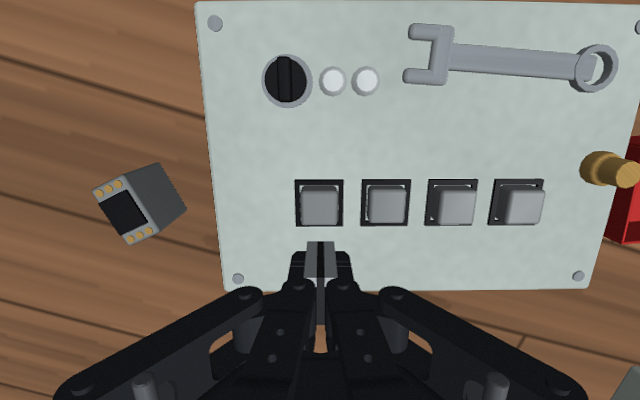

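The wrist view shows the keys at (320,205), (388,206), (455,206) and (523,206). That is within a pixel sideways, and about 3 px (2–3 mm) farther from the robot than predicted. The fingers are shut and aligned with the row. I'll shift 2.5 mm away and tap key 1.

```bash
python3 -m jog '20 0 -2.5 0;40 0 -2.5 0;60 0 -2.5 0;70 0 -2.5 0;73 0 -2.5 0;75.5 0 -2.5 0;75.5 0 -2.5 0;75.5 0 -2.5 0'
python3 -c "
from workcell import status
o=status.get_obs();print(o['ee_pos'],o['wrist_force'])"
```

```text
time: 3.2
ee_pos: [0.5359, -0.0265, 0.1055]
tcp_rot: [143.9, 89.9, -19.1]
wrist_force: [-0.7, -1.1, 1.7]
opening: -0.0
[ 0.53594656 -0.02650779  0.10545485] [-0.70370415 -1.07985557  1.72487442]
```

```bash
python3 -m jog '0.5 0 0 0;1 0 0 0;1.5 0 0 0;1.5 0 0 0;1.5 0 0 0;1.5 0 0 0;1.5 0 0 0;1.5 0 0 0'
```

```text
time: 4.2
ee_pos: [0.5359, -0.0265, 0.1034]
tcp_rot: [144.7, 90.0, -18.3]
wrist_force: [1.7, -3.4, 4.8]
opening: 0.0003
```

Key 1 reads 4.8 N at z 0.1034, so it is free and has been tapped. Key 2 is 52 mm along tool y.

```bash
python3 -m jog '-14 0 0 0;-14 26 0 0;-14 52 0 0;-6 52 0 0;-3 52 0 0;-1 52 0 0;0 52 0 0;0 52 0 0'
python3 -m jog '0 0 0 0;0 0 0 0;0 0 0 0;0 0 0 0;0 0 0 0;0 0 0 0;0 0 0 0;0 0 0 0'
```

```text
time: 5.2
ee_pos: [0.5508, -0.0758, 0.1034]
tcp_rot: [-158.6, 90.0, 38.5]
wrist_force: [-0.4, 0.2, 0.3]
opening: 0.0003
time: 6.2
ee_pos: [0.5509, -0.0761, 0.1033]
tcp_rot: [-82.5, 90.0, 114.5]
wrist_force: [1.0, 0.2, -0.4]
opening: 0.0
```

There is no force at 0.1033, so key 2 sits lower and is probably the latched one. I'll feel down gently to just above 0.101.

```bash
python3 -m jog '0.5 0 0 0;1 0 0 0;1.5 0 0 0;2 0 0 0;2 0 0 0;2 0 0 0;2 0 0 0;2 0 0 0'
```

```text
time: 7.2
ee_pos: [0.5509, -0.0761, 0.1017]
tcp_rot: [155.2, 90.0, -7.8]
wrist_force: [-2.5, 0.5, 5.0]
opening: 0.0001
```

Key 2 reads 5 N at 0.1017, so it is latched and has been tapped. Next is key 3.

```bash
python3 -m jog '-16 0 0 0;-16 26 0 0;-16 52 0 0;-8 52 0 0;-5 52 0 0;-3 52 0 0;-2 52 0 0;-2 52 0 0'
python3 -m jog '0 0 0 0;0 0 0 0;0 0 0 0;0 0 0 0;0 0 0 0;0 0 0 0;0 0 0 0;0 0 0 0'
```

```text
time: 8.2
ee_pos: [0.5659, -0.1255, 0.1036]
tcp_rot: [-65.7, 90.0, 131.3]
wrist_force: [-3.7, -0.7, 5.7]
opening: -0.0001
time: 9.2
ee_pos: [0.5662, -0.1257, 0.1034]
tcp_rot: [-168.4, 90.0, 28.6]
wrist_force: [-2.4, 3.6, 4.5]
opening: 0.0
```

Key 3 reads 4.5 N at 0.1034, so it is free. On to key 4.

```bash
python3 -m jog '-14 0 0 0;-14 26 0 0;-14 52 0 0;-6 52 0 0;-3 52 0 0;-1 52 0 0;0 52 0 0;0 52 0 0'
python3 -m jog '0 0 0 0;0 0 0 0;0 0 0 0;0 0 0 0;0 0 0 0;0 0 0 0;0 0 0 0;0 0 0 0'
```

```text
time: 10.2
ee_pos: [0.5811, -0.1753, 0.1037]
tcp_rot: [69.9, 90.0, -93.0]
wrist_force: [-2.3, -1.8, 4.0]
opening: 0.0
time: 11.2
ee_pos: [0.5814, -0.1755, 0.1033]
tcp_rot: [-145.3, 90.0, 51.7]
wrist_force: [-3.7, 2.8, 3.8]
opening: -0.0002
```

Key 4 is free as well (3.8–4 N). I'll go back to key 2, press firmly to about 0.098, and back off.

```bash
python3 -m jog '-15 0 0 0;-15 -50 0 0;-15 -104 0 0;-6 -104 0 0;0 -104 0 0;3 -104 0 0;5 -104 0 0;5.5 -104 0 0'
python3 -m jog '0 0 0 0;0.3 0 0 0;0.3 0 0 0;0.3 0 0 0;0.3 0 0 0;0.3 0 0 0;0.3 0 0 0;0.3 0 0 0'
```

```text
time: 12.2
ee_pos: [0.5513, -0.0767, 0.0986]
tcp_rot: [-144.9, 89.9, 52.0]
wrist_force: [-3.4, 4.4, 8.9]
opening: 0.0
time: 13.2
ee_pos: [0.5512, -0.0767, 0.0985]
tcp_rot: [-148.3, 89.9, 48.6]
wrist_force: [-2.4, 3.5, 9.1]
opening: 0.0003
```

```bash
python3 -m jog '0.5 0 0 0;1 0 0 0;1 0 0 0;-5 0 0 0;-15 0 0 0;-35 0 0 0;-60 0 0 0;-75 0 0 0'
python3 -m jog '0 0 0 0;0 0 15 0;0 0 15 0;0 0 15 0;0 0 15 0;0 0 15 0;0 0 15 0;0 0 15 0'
python3 - <<'E'
from h import *
from workcell import camera
c=camera("wrist");cv2.imwrite("pics/w2.png",c["color"][...,::-1])
c=camera("side");cv2.imwrite("pics/s2.png",cv2.resize(c["color"][130:290,250:400],None,fx=3.5,fy=3.5,interpolation=cv2.INTER_CUBIC)[...,::-1])
E
```

```text
time: 14.2
ee_pos: [0.5513, -0.0769, 0.1737]
tcp_rot: [136.0, 89.9, -27.0]
wrist_force: [-0.4, 0.3, -0.7]
opening: -0.0002
time: 15.2
ee_pos: [0.5366, -0.0804, 0.1724]
tcp_rot: [-41.0, 90.0, 156.0]
wrist_force: [0.5, -1.0, 0.1]
opening: 0.0002
```

View pics/w2.png

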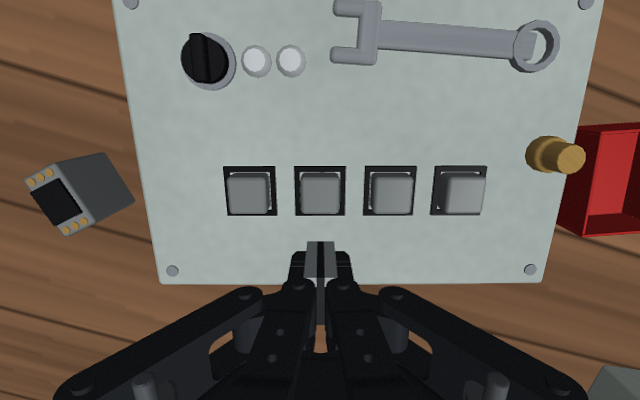

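View pics/s2.png

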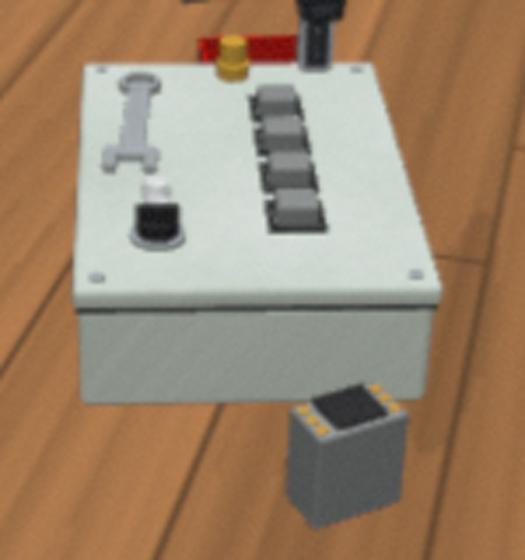

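All four caps look equally raised and nothing else has moved. As a last check I'll tap key 2 at the same height as before, where it gave no force.

```bash
python3 -m jog '15 0 -15 0;40 0 -15 0;58 0 -15 0;63 0 -15 0;66 0 -15 0;68.5 0 -15 0;68.5 0 -15 0;68.5 0 -15 0'
python3 -m jog '-10 0 0 0;-40 0 0 0;-80 0 0 0;-80 0 0 0;-80 0 0 0;-80 0 0 0;-80 0 0 0;-80 0 0 0'
```

```text
time: 16.3
ee_pos: [0.5512, -0.0761, 0.1047]
tcp_rot: [159.5, 89.9, -3.5]
wrist_force: [-0.2, -0.3, 3.2]
opening: -0.0003
time: 17.3
ee_pos: [0.5507, -0.0761, 0.1836]
tcp_rot: [-26.0, 90.0, 171.0]
wrist_force: [-0.1, 0.8, -1.0]
opening: 0.0
```

Key 2 now pushes back with 3.2 N at 0.1047, which is what a free, raised key should give. I'm handing in.

```bash
python3 -c "
from workcell import bot
print(bot.job_done())"
```

```text
the job is handed in; nothing more can be done
None
```

The latched key was key 2, and it has been released. I tapped keys 1 to 4 in order with closed fingertips, then pressed key 2 until the tip was below 0.0985 m (9 N) and backed off.

- **Taps:** Keys 1, 3 and 4 gave about 4–5 N with the fingertips at 0.1034 m, so they were free. Key 2 gave nothing there and 5 N only at 0.1017 m, so it was held down.
- **Release check:** After the press, I tapped key 2 again and it pushed back with 3.2 N at 0.1047 m, as a raised free key should.
- **Pictures:** The wrist and side views, taken before that last tap, show all four caps equally high. The spanner, gland, bin and relay look unmoved, judged by eye and not measured.
- **End state:** The arm is about 78 mm above the keys and touching nothing. I handed the job in at about 17 s, and no check failed or disagreed.

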